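# Unlatch and open the bottle pen's gate

### The arm

A 6-joint arm with a two-finger parallel gripper is mounted at the origin on a cart in front of the work surface, level with it; the furniture and walls round the work are solid. World frame = base frame: x ahead of the robot, y to its left, z up, the work surface at z = 0. Lengths are in m, angles in rad, forces in N, time in s.
With the tool pointing down it reaches from about 0.25 to 0.725 m from the base axis. Payload 4 kg.
Tool frame: the origin (TCP) lies midway between the tips of the shut fingers; the grasp point (between the pads) lies 19 mm behind it; z points along the fingers, y is the line along which they close (so a half turn about z gives the same grasp; the last joint's range is limited). The gripper opens to 85 mm and grips with 20 to 120 N. Pads are 22 mm wide; open, the fingers measure 114 mm over their backs; the gripper's body (76 mm by 85 mm) begins 54 mm behind the grasp point. The pads swing forward as they close: fully open they stand 13 mm farther back than shut.
Start: joints at [1.228, 0.241, 0.005, 1.335, 0, 1.571], TCP at [0.168, 0.471, 0.231] pointing down, gripper open.
Joint ranges: [-2.72, 2.72], [-1.05, 1.87], [-1.09, 1.28], [-1.99, 2.15], [-1.42, 1.44], [-3.14, 3.14]. Speed limits (rad/s): [2.79, 2.79, 3.14, 3.14, 3.14, 3.14].

### API

Orientations are given as a unit quaternion [x, y, z, w].
In Python, from workcell import get_obs, camera, job_done, silhouettes gives the robot as it stands. The module is installed in compiled form; this text tells all that it offers.
- The arm moves only by the tool drive_tool, never from a script. Its argument "increments" is a list of rows, each a list of 3 entries, a list of its own where there are three numbers: the shift along the world's x, y, z in mm, then the turn, a rotation vector about the world's x, y, z in degrees, then the opening, from 0 (shut) to 1 (fully open). A call has 1 to 8 rows; each row shifts and turns the commanded pose from where the row before left it; what a row does not reach is not made up. A row lasts 1/12 s, in which the tool goes at most 41.7 mm and 7.16 degrees, less where a joint would pass 70% of its speed; a pose out of reach is approached as far as the arm can. A call is refused whole if a number of a shift passes 41.7 or a number of a turn 7.16, either way. A call with a gripper value outside its range is refused whole. The fingers move at their own pace and stop on an object; the grip force is fixed at half the most. Time passes only in rows, so rows that do not move let the fingers close. It gives the time, the measured TCP pose, the force, the opening and the grip force at its end, in the units of the state.
- get_obs(): the state, without advancing time (a new reading comes with each control period).
- camera(name): name is "scene" or "top" or "wrist"; returns a dict with "image" (400x640x3 uint8, red, green, blue), "K" (3x3 intrinsics, pixels), "view" (4x4, takes a point from world to camera coordinates). Camera axes: x right, y down, z forward; pixel columns grow to the right and rows downward; lengths in m; the calibration is good to about 2 mm. A picture is of the moment at which its call begins. There is no depth.
- job_done(): hands the job in; it is judged then, once.
Trained networks look in a picture, given as the dict that the camera call returned (one of the last four; its "shot" number tells which), for a name from the list of things; names that differ only in an ending like _2 or _b are one class to them, and where a whole thing is asked for, a point or a joint stands for the part that bears it (a point fixed in the world has none). Each returns a list of dicts, best first, with "conf" (0 to 1); they miss things now and then, are a little off and sometimes report something else, mostly with a low value. They report only what shows in the picture. A call takes as long as a camera call.
- silhouettes(query, picture): "region" (400x640 bool, what is visible of it) and "bbox" ([left, top, right, bottom] in pixels, round what is visible of it).
The state is a dict: "clock": time; "joint_pos": joint angles; "joint_vel": joint speeds; "tau": joint torques, N m; "eef_pos": TCP position; "tool_rot": TCP orientation; "ft_force": force on the tool from outside, world axes, zero at the start; "ft_torque": the same for the moment, N m; "grip_width": finger opening in m; "grasp_force": force on a finger pad.
Only numpy, scipy, OpenCV 4.12 (cv2) and the standard library are available. Lean on these libraries where they do the work, as an engineer would, in place of code of your own. Each camera call takes 0.05 s, during which the arm holds its last target. There are 200 camera calls.

### The job

The little bottles are shut in the low wooden pen on the bench. Lift the gate's latch bar by its ball knob, by feel, until its nose is free of the catch - between the lip and the hood, forcing it against neither - swing the gate at least 60 degrees open towards you, and let the bar drop back onto its rest, leaving the gate standing open and the bottles undisturbed.

Things in the scene. Friction and masses are not known exactly. Their poses are not given: they have to be found in the camera images.
- pen: Open-topped slatted pen of pale wood, 270 wide (y) x 160 deep (x) x 112 high, fixed to the bench; its place and yaw differ from start to start. Origin on the bench, in the plane of the closed gate, midway between the front posts (within 5 mm); +x points into the pen, +y to the hinge side (left as seen from the robot at yaw 0), z up.
- hinge (a point): Point on the gate's vertical hinge axis at bench height, 110 mm along the pen's +y from its origin. It does not move.
- gate (a joint): Angle of the gate about the hinge, rad: 0 shut, grows as the free end swings out of the pen (towards the pen's -x, to the robot), stop at 1.3. The gate is 192 mm wide, 96 mm high at the top edge, 16 mm thick, 0.6 kg; its hinge rubs (0.15 N m) so it stays where it is left.
- latch_bar (a joint): Latch bar about its pivot, rad: 0 on its rest, grows as the nose rises, stop at 0.24; falls by its weight. Steel, 10 x 14 mm, 0.13 to 0.22 kg, on the gate's front face and swinging with it, centre plane 15 mm in front of the hinge plane; pivot axis normal to the gate, 20 mm from the hinge axis towards the free end, 92 mm above the bench.
- knob (a point): Centre of the bar's steel ball knob, 26 mm diameter, on a 9 mm stem; 135 mm from the bar's pivot towards the nose and 41 mm above the pivot (bar down: 133 mm above the bench; 155 mm from the hinge axis along the gate, 15 mm in front of it). Gap of 21 mm between ball and bar.
- nose: Nose of the bar, a 10 x 28 x 10 mm steel block; origin at its centre, 190 mm from the bar's pivot, at the pivot's height when down, where it lies behind the catch's lip. It has only 5 mm of play up and down between lip and hood, which yield 1 mm or so; a push on them of more than 15 N does damage. So lift until the hood is felt, come back about 2.5 mm at the nose, then swing.
- latch_post (a point): Top of the right-hand front post, 142 mm up; it carries the hooded catch, which is not tracked. The catch's height differs by 8 mm either way: the top of its upright lip (8 mm thick, 3 mm in front of the nose) is 8 to 24 mm above the underside of the nose at rest. A flat hood hangs 15 mm above the lip; the nose is out from under it with the gate at 0.15 rad.
- dye_walnut: Brown bottle with dark cap, 42 diameter x 62 high, standing loose in the pen near the hinge side; origin at the centre of its underside.
- dye_navy: Dark blue bottle with pale cap, 38 diameter x 58 high, standing loose in the middle of the pen; origin at the centre of its underside.
- edge_paint: Red bottle with dark cap, 32 diameter x 52 high, standing loose in the pen near the latch side; origin at the centre of its underside.

How it is judged:
On the way, in this order (a step that is already met when the one before it is completed fails the run):
1. the bar is lifted off its rest with the gate still shut (value of joint latch_bar above 0.035 rad and value of joint gate below 0.05 rad), for 0.1 s.
2. the gate is swung out, clear of the catch (value of joint gate above 0.3 rad), for 0.1 s.
At the end, for the whole second after the job is handed in: the gate stands still, at least 0.96 rad (55 degrees) open, and the bar lies back on its rest (within 0.02 rad) (value of joint gate above 0.96 rad and value of joint latch_bar below 0.02 rad and velocity of joint gate between -0.05 and 0.05 rad/s); the robot touches nothing.
It fails at once if the bar's nose is pressed on the catch (or anything) with more than 15 N (contact force between nose and anything else above 15 N).
It fails at once if a bottle in the pen is shifted more than 15 mm or tipped (distance of any of dye_walnut, dye_navy, edge_paint from where it was at the start of the episode above 0.015 m or angle between any of dye_walnut, dye_navy, edge_paint's own z axis and vertical above 0.3 rad).
It also fails if it takes over 56 s, if anything falls off the work surface, if the arm or the gripper's body presses on something with over 40 N, if the wrist force passes 120 N, or if a joint passes its speed limit or range.

## Working session

There is one attempt and no reset: what is moved stays moved. The work goes in short steps, Python scripts to look and compute and a tool call to move; the robot and the scene stay as the last step left them, time stands still between calls to the robot, and variables do not carry over. Pictures are saved under pics/ and viewed, at most 10 in all, crops included, and the job is handed in when it is done.

Besides the shell and the picture viewer there is one more tool, called after "Call:" by a JSON object that holds its "api" and its "payload". drive_tool: Moves the arm, as the interface text tells. Its arguments: {"type":"object","properties":{"increments":{"type":"array"}},"required":["increments"]}

```bash
mkdir -p pics
cat > h.py <<'E'
import numpy as np, cv2
from workcell import *
def save(p,n): cv2.imwrite('pics/'+n,cv2.cvtColor(p['image'],cv2.COLOR_RGB2BGR))
def proj(p,X):
    X=np.atleast_2d(X); c=(p['view']@np.c_[X,np.ones(len(X))].T)[:3]; u=p['K']@c; return (u[:2]/u[2]).T
E
python3 - <<'E'
from h import *
o=get_obs(); print(o)
ims=[]
for c in ['scene','top']:
    p=camera(c); save(p,c+'0.png'); ims.append(p['image'])
    print(c,p['K'].round(1).tolist(),p['view'].round(4).tolist())
    for q in ['pen','gate','latch_bar','knob','nose','latch_post','dye_walnut','edge_paint','dye_navy']:
        for s in silhouettes(q,p)[:2]:
            r=np.argwhere(s['region']).mean(0)[::-1]; print(c,q,round(s['conf'],2),s['bbox'],r.round(1))
E
```

```text
{'clock': 0.0, 'joint_pos': array([1.22798810e+00, 2.41408036e-01, 3.70815135e-03, 1.33517025e+00,
       2.50959722e-06, 1.57078947e+00]), 'joint_vel': array([-0.00205311, -0.00065615, -0.00155378,  0.00243326, -0.00012444,
       -0.00167168]), 'tau': array([ 7.80418650e-04, -3.72317111e+01,  2.52408242e+01,  1.71011098e-02,
        9.82129791e-05, -3.06879492e-06]), 'eef_pos': array([0.16785474, 0.47031582, 0.23040927]), 'tool_rot': array([ 1.70562586e-01,  9.85346299e-01, -1.02149358e-03, -1.78100318e-04]), 'ft_force': array([-0.51653678, -0.38706849, -0.38965633]), 'ft_torque': array([ 0.00211197, -0.03795991,  0.05505477]), 'grasp_force': 0.0, 'grip_width': 0.08539056413937511}
scene [[520.8, 0.0, 327.9], [0.0, 520.8, 208.9], [0.0, 0.0, 1.0]] [[-0.7589, -0.6512, 0.0029, 0.4966], [-0.4275, 0.4949, -0.7565, 0.4103], [0.4912, -0.5753, -0.654, 0.6468], [0.0, 0.0, 0.0, 1.0]]
scene pen 0.71 [258.2, 153.7, 434.6, 305.6] [340.  224.7]
scene pen 0.16 [346.8, 195.5, 414.8, 260.6] [383.1 224.3]
scene gate 0.74 [338.1, 192.1, 412.5, 291.2] [373.9 238. ]
scene gate 0.64 [411.6, 201.0, 413.6
[... 561 characters left out ...]
.2, 248.8] [348.3 232.5]
top [[408.0, 0.0, 314.3], [0.0, 408.0, 197.1], [0.0, 0.0, 1.0]] [[0.0253, -0.9995, 0.02, -0.0719], [-0.9913, -0.0277, -0.1284, 0.6741], [0.1289, -0.0166, -0.9915, 0.8841], [0.0, 0.0, 0.0, 1.0]]
top pen 0.73 [267.5, 145.9, 406.6, 232.8] [337.6 186.9]
top gate 0.97 [283.3, 216.6, 373.1, 231.2] [328.1 223.9]
top latch_bar 0.91 [287.4, 219.8, 373.3, 234.3] [333.3 226.9]
top knob 0.63 [285.8, 215.9, 373.4, 234.4] [332.7 226.9]
top latch_post 0.62 [265.7, 144.8, 404.4, 234.5] [337.3 186.9]
top dye_walnut 0.74 [290.4, 174.6, 309.3, 193.8] [298.8 183.6]
top edge_paint 0.61 [359.4, 177.1, 375.9, 196.6] [368.2 185. ]
top dye_navy 0.78 [328.4, 185.4, 344.3, 205.7] [334.7 195.6]
```

View pics/scene0.png

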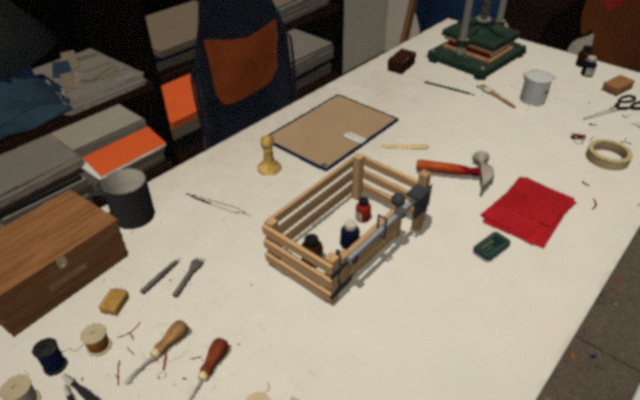

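View pics/top0.png

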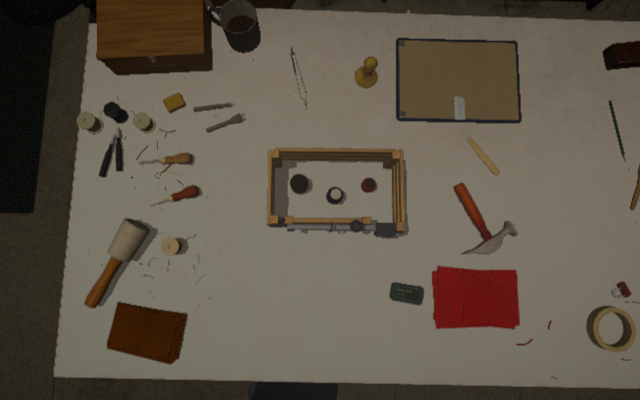

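The scene shows the pen, with the knob near (398,200) in scene and (356,226) in top. I'll zoom in to get points for the fit.

Run:
```python
from h import *
a=cv2.imread('pics/scene0.png')[150:310,255:440]; b=cv2.imread('pics/top0.png')[140:240,260:415]
g=lambda i:np.clip(i.astype(float)*1.6,0,255).astype('uint8')
cv2.imwrite('pics/sc.png',cv2.resize(g(a),None,fx=3.7,fy=3.7,interpolation=cv2.INTER_CUBIC))
cv2.imwrite('pics/tc.png',cv2.resize(g(b),None,fx=5,fy=5,interpolation=cv2.INTER_CUBIC))
```

```text
(no output)
```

View pics/sc.png

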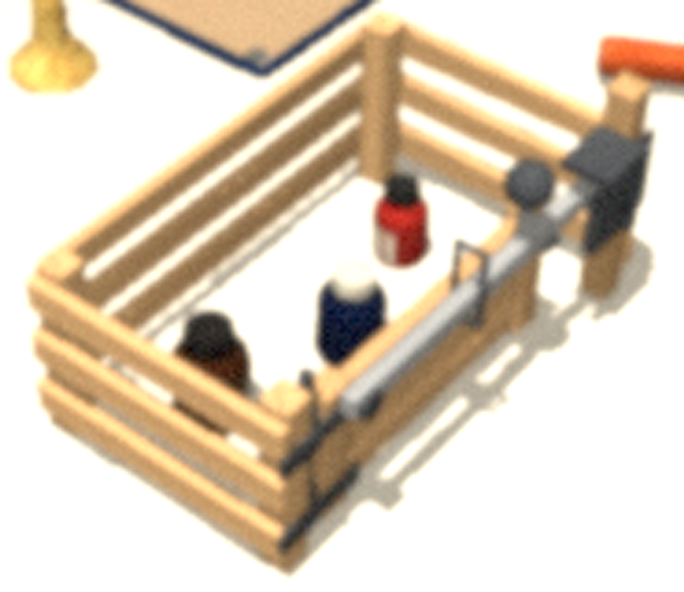

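View pics/tc.png

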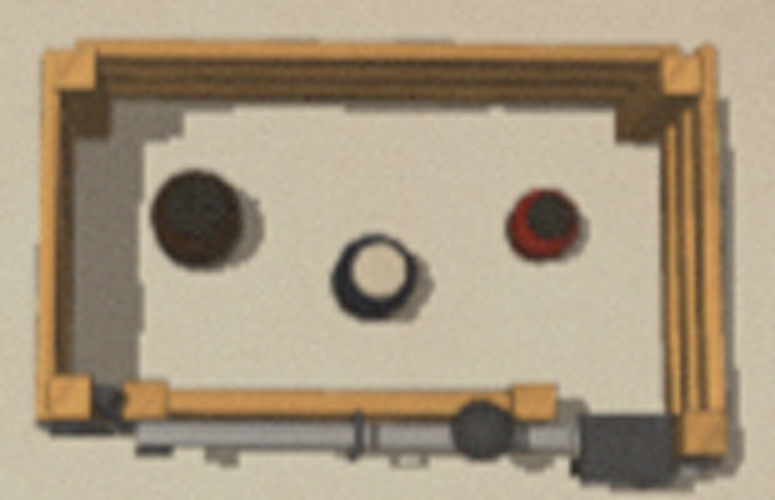

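The scene crop puts the knob at full-image (398.0,200.0), and the top crop at (356.6,226.2). In top, the bar axis runs from (288,226.8) to (375,227.6).

```bash
cat >> h.py <<'E'
def ray(p,uv,z):
    V=p['view'];R=V[:3,:3];c=-R.T@V[:3,3];d=R.T@np.linalg.solve(p['K'],[*uv,1]);return c+d*(z-c[2])/d[2]
E
python3 - <<'E'
from h import *
t=camera('top');s=camera('scene')
print('knob top',ray(t,(356.6,226.2),.133),'scene',ray(s,(398,200),.133))
from scipy.optimize import least_squares
k=least_squares(lambda X:np.r_[proj(t,X)[0]-[356.6,226.2],proj(s,X)[0]-[398,200]],[.45,-.1,.133]);print('tri',k.x,k.fun)
def yaw(a,b): d=a-b; return np.degrees(np.arctan2(-d[0],d[1])),np.linalg.norm(d)  # pen +y dir=a-b
print('bar',yaw(ray(t,(288,226.8),.099),ray(t,(375,227.6),.099)))
print('back',yaw(ray(t,(275.4,148.8),.112),ray(t,(394,149.2),.112)))
L=ray(t,(274,219.2),.112);Rr=ray(t,(401,226.6),.142);print('posts',L,Rr,yaw(L,Rr))
L2=ray(t,(274.5,154.2),.112);print('Lside',L2,yaw(L,L2))
def c(uv):return (255+uv[0]/3.7,150+uv[1]/3.7)
print('scene posts',ray(s,c((290,398)),.112),ray(s,c((627,87)),.142),ray(s,c((58,265)),.112))
E
```

```text
knob top [ 0.60672702 -0.14035429  0.133     ] scene [ 0.60511147 -0.13532928  0.133     ]
tri [ 0.60760306 -0.14058784  0.12824471] [-0.16591861 -0.29039147  0.2924022   0.03090937]
bar (np.float64(0.9880873615511949), np.float64(0.18474269971134044))
back (np.float64(1.5408947031520297), np.float64(0.25440977078315363))
posts [0.61803749 0.03011847 0.112     ] [ 0.60775358 -0.22926569  0.142     ] (np.float64(-2.270441442541675), np.float64(0.261315711427167))
Lside [0.75676804 0.03432474 0.112     ] (np.float64(91.7366608029799), np.float64(0.13879430254898195))
scene posts [0.61378138 0.03389841 0.112     ] [ 0.60648322 -0.22264791  0.142     ] [0.75440865 0.03931513 0.112     ]
```

Call:
{"api": "drive_tool", "payload": {"increments": [[[22, -30, 0], [0, 0, 1], 0.6], [[22, -30, 0], [0, 0, 1], 0.6], [[22, -30, 0], [0, 0, 1], 0.6], [[22, -30, 0], [0, 0, 1], 0.6], [[22, -30, 0], [0, 0, 1], 0.6], [[22, -30, 0], [0, 0, 1], 0.6], [[22, -30, 0], [0, 0, 1], 0.6], [[22, -30, 0], [0, 0, 1], 0.6]]}}

```text
clock: 1.77
eef_pos: [0.3448, 0.2294, 0.2316]
tool_rot: [0.101, 0.995, 0.0, 0.0]
ft_force: [-0.3, 0.2, 0.6]
grip_width: 0.0508
grasp_force: 0.0
```

Call:
{"api": "drive_tool", "payload": {"increments": [[[22, -30, 0], [0, 0, 1], 0.5], [[22, -30, 0], [0, 0, 1], 0.5], [[22, -30, 0], [0, 0, 1], 0.5], [[22, -30, 0], [0, 0, 1], 0.5], [[22, -30, 0], [0, 0, 2], 0.5], [[22, -30, 0], [0, 0, 2], 0.5], [[15, -30, 0], [0, 0, 2], 0.5], [[0, 0, 0], [0, 0, 2], 0.5]]}}

```text
clock: 2.43
eef_pos: [0.4937, 0.016, 0.231]
tool_rot: [-0.001, 1.0, -0.001, 0.001]
ft_force: [0.4, 0.2, -0.1]
grip_width: 0.0423
grasp_force: 0.0
```

Run:
```python
from h import *
o=get_obs();print(o['eef_pos'],o['tool_rot'],o['ft_force'],o['grip_width'])
p=camera('wrist');save(p,'w1.png');print(p['view'].round(3).tolist())
print(proj(p,[[.606,-.138,.133],[.617,.017,.09]]))
for q in ['knob','latch_bar']:
    for s in silhouettes(q,p)[:2]: print(q,s['conf'],s['bbox'])
```

```text
[0.49372751 0.01602466 0.23100607] [-7.32709377e-04  9.99998759e-01 -1.12078947e-03  8.30178806e-04] [ 0.38890781  0.19720926 -0.13126646] 0.042348758146077345
[[-0.001, 1.0, -0.004, -0.015], [0.949, 0.002, 0.317, -0.511], [0.317, -0.003, -0.949, 0.222], [0.0, 0.0, 0.0, 1.0]]
[[135.88152153 324.52504806]
 [317.29817355 305.29189192]]
knob 0.6 [99.4, 285.1, 304.7, 338.9]
latch_bar 0.69 [95.5, 284.9, 303.9, 335.1]
```

View pics/w1.png

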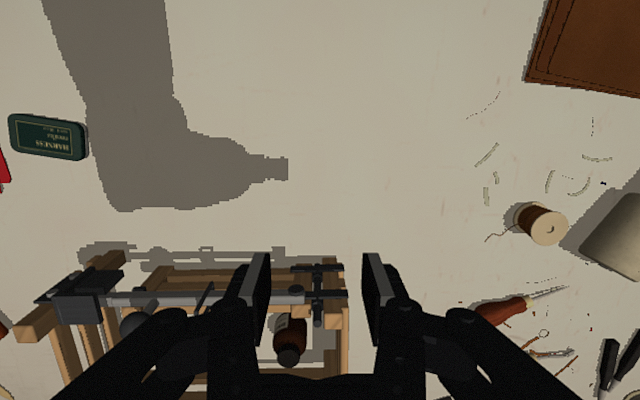

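The wrist view shows the knob at about (135,322), close to the predicted (136,324). I'll move in closer and refine it.

Call:
{"api": "drive_tool", "payload": {"increments": [[[17, -31, 0], [0, 0, 1.4], 0.5], [[17, -31, 0], [0, 0, 0], 0.5], [[17, -31, 0], [0, 0, 0], 0.5], [[17, -31, 0], [0, 0, 0], 0.5], [[17, -30, 0], [0, 0, 0], 0.5], [[0, 0, 0], [0, 0, 0], 0.5]]}}

```text
clock: 3.08
eef_pos: [0.5781, -0.1367, 0.2303]
tool_rot: [-0.013, 1.0, -0.001, 0.0]
ft_force: [-0.4, 0.3, -0.2]
grip_width: 0.0426
grasp_force: 0.0
```

Run:
```python
from h import *
o=get_obs();print(o['eef_pos'],o['tool_rot'],o['ft_force'],o['grip_width'])
p=camera('wrist');save(p,'w2.png')
print(proj(p,[[.606,-.138,.133],[.617,.017,.09],[.606,-.138,.12],[.606,-.138,.146]]))
```

```text
[ 0.5781492  -0.1366932   0.23033303] [-1.33816910e-02  9.99909757e-01 -1.08889359e-03  4.72468738e-04] [-0.39870689  0.32475034 -0.19650549] 0.04262550133708409
[[313.77035674 234.66518787]
 [485.12257573 230.6468244 ]
 [313.92047568 228.05683941]
 [313.60531008 241.93066572]]
```

View pics/w2.png

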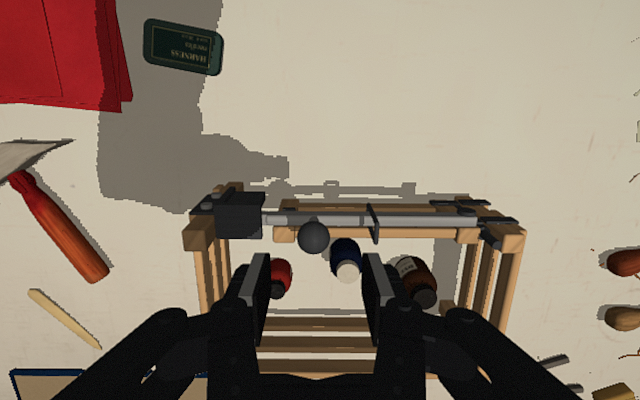

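The knob is at (313,238) against the predicted (313.8,234.7), so the knob is around (0.609,-0.138). Next I'll shift over it and descend.

Call:
{"api": "drive_tool", "payload": {"increments": [[[15, -1, 0], [0, 0, 0], 0.42], [[15.5, 0, 0], [0, 0, 0], 0.42], [[0, 0, -20], [0, 0, 0], 0.42], [[0, 0, -25], [0, 0, 0], 0.42], [[0, 0, -25], [0, 0, 0], 0.42], [[0, 0, -22], [0, 0, 0], 0.42], [[0, 0, -13], [0, 0, 0], 0.42], [[0, 0, 0], [0, 0, 0], 0.42]]}}

```text
clock: 3.8
eef_pos: [0.6045, -0.1329, 0.124]
tool_rot: [-0.016, 1.0, -0.001, -0.002]
ft_force: [-0.7, -3.0, -0.3]
grip_width: 0.036
grasp_force: 1.3
```

Call:
{"api": "drive_tool", "payload": {"increments": [[[0, 0, -10], [0, 0, 0], 0.42], [[0, 0, 0], [0, 0, 0], 0.42], [[0, 0, 0], [0, 0, 0], 0.42]]}}

```text
clock: 4.05
eef_pos: [0.6065, -0.133, 0.1166]
tool_rot: [-0.016, 1.0, 0.0, 0.0]
ft_force: [-0.4, -1.2, -0.0]
grip_width: 0.0361
grasp_force: 0.5
```

Run:
```python
from h import *
o=get_obs();print(o['eef_pos'],o['tool_rot'],o['ft_force'],o['grip_width'])
p=camera('wrist');
a=np.clip(p['image'][150:350,200:440]*1.5,0,255).astype('uint8');b=camera('scene')['image'][150:310,330:450]
a=cv2.resize(a,(480,400));b=cv2.resize(np.clip(b*1.5,0,255).astype('uint8'),(300,400))
save({'image':np.hstack([a,b])},'w3.png')
```

```text
[ 0.60648581 -0.13303956  0.1166336 ] [-1.57630640e-02  9.99875636e-01  4.87758327e-04  3.61617523e-05] [-0.36536194 -1.22896098 -0.00160443] 0.036071665896229684
```

View pics/w3.png

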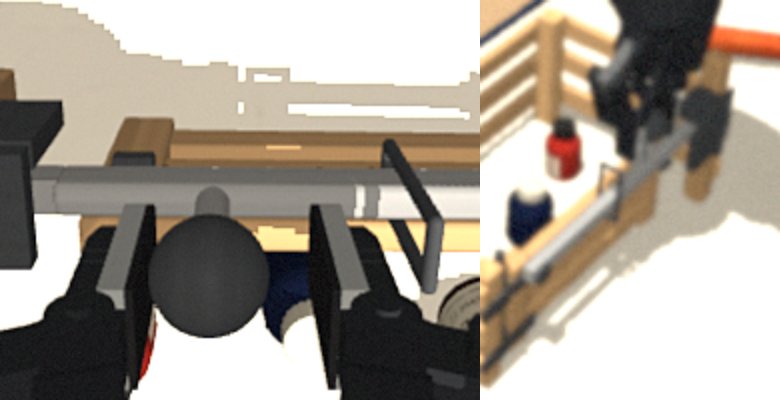

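The left pad touches the ball, so the knob is at y ≈ -0.138. I'll centre on it and then close.

Call:
{"api": "drive_tool", "payload": {"increments": [[[2, -5, -2], [0, 0, 0], 0.42], [[0, 0, 0], [0, 0, 0], 0.42], [[0, 0, 0], [0, 0, 0], 0.42], [[0, 0, 0], [0, 0, 0], 0.42]]}}

```text
clock: 4.48
eef_pos: [0.6086, -0.139, 0.1144]
tool_rot: [-0.015, 1.0, 0.0, 0.0]
ft_force: [-0.5, -0.0, -1.3]
grip_width: 0.0357
grasp_force: 0.0
```

Call:
{"api": "drive_tool", "payload": {"increments": [[[0, 1, 0], [0, 0, 0], 0.36], [[0, 0, 0], [0, 0, 0], 0.34], [[0, 0, 0], [0, 0, 0], 0.33], [[0, 0, 0], [0, 0, 0], 0.32]]}}

```text
clock: 4.82
eef_pos: [0.6086, -0.138, 0.1143]
tool_rot: [-0.015, 1.0, 0.0, 0.0]
ft_force: [0.1, -0.7, -0.3]
grip_width: 0.0272
grasp_force: 0.0
```

Call:
{"api": "drive_tool", "payload": {"increments": [[[0, 0, 0], [0, 0, 0], 0.28], [[0, 0, 0], [0, 0, 0], 0.25], [[0, 0, 0], [0, 0, 0], 0.2], [[0, 0, 0], [0, 0, 0], 0.2]]}}

```text
clock: 5.15
eef_pos: [0.6086, -0.1382, 0.1146]
tool_rot: [-0.015, 1.0, -0.0, 0.0]
ft_force: [-0.6, -0.0, 2.3]
grip_width: 0.0226
grasp_force: 58.6
```

Run:
```python
from h import *
p=camera('wrist');print(proj(p,[[.6086,-.138,.1336]]),get_obs()['ft_force'],get_obs()['ft_torque'])
a=np.clip(p['image'][150:350,200:440]*1.5,0,255).astype('uint8');b=camera('scene')['image'][150:310,330:450]
a=cv2.resize(a,(480,400));b=cv2.resize(np.clip(b*1.5,0,255).astype('uint8'),(300,400))
save({'image':np.hstack([a,b])},'w4.png')
```

```text
[[316.65602949 287.89071109]] [-1.09985572  0.1463036   1.90097409] [-0.16821215  0.18059919 -0.00645899]
```

View pics/w4.png

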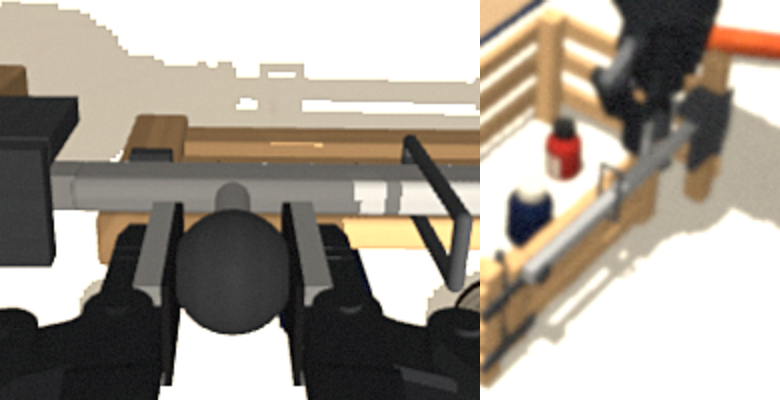

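Pads are centred on the ball, seen at (316,286) against the predicted (316.7,287.9). I'll lift, rotating with the bar.

Call:
{"api": "drive_tool", "payload": {"increments": [[[0, 0.2, 1], [-0.42, 0, 0], 0.2], [[0, 0.2, 1], [-0.42, 0, 0], 0.2], [[0, 0, 0], [0, 0, 0], 0.2], [[0, 0, 0], [0, 0, 0], 0.2]]}}

```text
clock: 5.58
eef_pos: [0.6086, -0.138, 0.1162]
tool_rot: [-0.015, 1.0, -0.008, -0.0]
ft_force: [0.3, -2.7, -0.6]
grip_width: 0.0232
grasp_force: 58.8
```

Call:
{"api": "drive_tool", "payload": {"increments": [[[0, 0.2, 1], [-0.42, 0, 0], 0.2], [[0, 0.2, 1], [-0.42, 0, 0], 0.2], [[0, 0.2, 1], [-0.42, 0, 0], 0.2], [[0, 0.2, 1], [-0.42, 0, 0], 0.2], [[0, 0.2, 1], [-0.42, 0, 0], 0.2], [[0, 0, 0], [0, 0, 0], 0.2], [[0, 0, 0], [0, 0, 0], 0.2]]}}

```text
clock: 6.17
eef_pos: [0.6085, -0.1369, 0.1215]
tool_rot: [-0.015, 1.0, -0.026, -0.0]
ft_force: [-0.7, -3.9, 0.5]
grip_width: 0.0228
grasp_force: 58.9
```

```bash
cat > s.py <<'E'
from h import *
o=get_obs();print(o['clock'],(o['eef_pos']*1e3).round(2),o['tool_rot'].round(4),o['ft_force'].round(2),o['ft_torque'].round(3),o['tau'].round(2),o['grip_width'])
E
python3 s.py
```

```text
6.1667 [ 608.52 -136.85  121.48] [-1.540e-02  9.995e-01 -2.600e-02 -4.000e-04] [-0.71 -3.9   0.49] [-0.737  0.052  0.012] [ 2.560e+00 -4.985e+01  2.396e+01  1.000e-01  9.600e-01  4.000e-02] 0.022767068215169797
```

Call:
{"api": "drive_tool", "payload": {"increments": [[[0, -0.5, 0.5], [-0.21, 0, 0], 0.2], [[0, 0, 0.5], [-0.21, 0, 0], 0.2], [[0, 0, 0], [0, 0, 0], 0.2], [[0, 0, 0], [0, 0, 0], 0.2]]}}

```text
clock: 6.5
eef_pos: [0.6085, -0.1368, 0.1222]
tool_rot: [-0.016, 0.999, -0.029, -0.001]
ft_force: [-0.1, -1.7, -0.6]
grip_width: 0.0233
grasp_force: 58.9
```

Call:
{"api": "drive_tool", "payload": {"increments": [[[0, 0, 0.6], [-0.25, 0, 0], 0.2], [[0, 0, 0], [0, 0, 0], 0.2], [[0, 0, 0], [0, 0, 0], 0.2]]}}

```text
clock: 6.75
eef_pos: [0.6085, -0.1367, 0.1227]
tool_rot: [-0.016, 0.999, -0.031, -0.001]
ft_force: [0.7, -0.1, -1.1]
grip_width: 0.0229
grasp_force: 58.9
```

```bash
python3 s.py
```

```text
6.75 [ 608.51 -136.7   122.73] [-1.550e-02  9.994e-01 -3.110e-02 -6.000e-04] [ 0.66 -0.08 -1.05] [ 0.026 -0.027 -0.048] [ 1.500e-01 -5.053e+01  2.458e+01 -3.000e-02 -1.900e-01 -3.000e-02] 0.022864880350279584
```

Call:
{"api": "drive_tool", "payload": {"increments": [[[0, 0.1, 0.6], [-0.25, 0, 0], 0.2], [[0, 0, 0], [0, 0, 0], 0.2], [[0, 0, 0], [0, 0, 0], 0.2]]}}

```text
clock: 7.0
eef_pos: [0.6085, -0.1366, 0.1233]
tool_rot: [-0.016, 0.999, -0.033, -0.001]
ft_force: [1.5, 0.9, -1.4]
grip_width: 0.0227
grasp_force: 58.9
```

Call:
{"api": "drive_tool", "payload": {"increments": [[[0, 0.1, 0.6], [-0.25, 0, 0], 0.2], [[0, 0, 0], [0, 0, 0], 0.2], [[0, 0, 0], [0, 0, 0], 0.2]]}}

```text
clock: 7.25
eef_pos: [0.6085, -0.1365, 0.1239]
tool_rot: [-0.016, 0.999, -0.035, -0.001]
ft_force: [-0.2, 2.7, -2.5]
grip_width: 0.0231
grasp_force: 58.9
```

Call:
{"api": "drive_tool", "payload": {"increments": [[[0, 0.3, 0.5], [-0.21, 0, 0], 0.2], [[0, 0, 0], [0, 0, 0], 0.2], [[0, 0, 0], [0, 0, 0], 0.2]]}}

```text
clock: 7.5
eef_pos: [0.6085, -0.1364, 0.1244]
tool_rot: [-0.015, 0.999, -0.037, -0.001]
ft_force: [-0.0, 1.9, -3.5]
grip_width: 0.0231
grasp_force: 59.0
```

```bash
python3 s.py
```

```text
7.5 [ 608.47 -136.36  124.4 ] [-1.550e-02  9.992e-01 -3.740e-02 -8.000e-04] [-0.03  1.92 -3.47] [ 0.602 -0.142 -0.   ] [-1.570e+00 -5.152e+01  2.532e+01 -1.000e-01 -1.020e+00 -1.000e-02] 0.02306945403159476
```

Call:
{"api": "drive_tool", "payload": {"increments": [[[0, 0.2, 0.5], [-0.21, 0, 0], 0.2], [[0, 0, 0], [0, 0, 0], 0.2], [[0, 0, 0], [0, 0, 0], 0.2]]}}

```text
clock: 7.75
eef_pos: [0.6084, -0.1364, 0.1245]
tool_rot: [-0.015, 0.999, -0.039, -0.001]
ft_force: [2.1, 2.4, -6.8]
grip_width: 0.023
grasp_force: 59.1
```

```bash
python3 s.py
```

```text
7.75 [ 608.43 -136.37  124.51] [-1.540e-02  9.991e-01 -3.940e-02 -9.000e-04] [ 2.13  2.4  -6.78] [ 0.581 -0.345  0.026] [-1.320e+00 -5.352e+01  2.589e+01  3.900e-01 -1.030e+00 -1.000e-02] 0.0230447119730217
```

The hood is felt at TCP z ≈ 0.1242. I'll come back about 1.8 mm at the knob.

Call:
{"api": "drive_tool", "payload": {"increments": [[[0, -0.2, -1], [0.4, 0, 0], 0.2], [[0, -0.2, -1], [0.4, 0, 0], 0.2], [[0, -0.1, -0.6], [0.25, 0, 0], 0.2], [[0, 0, 0], [0, 0, 0], 0.2], [[0, 0, 0], [0, 0, 0], 0.2], [[0, 0, 0], [0, 0, 0], 0.2]]}}

```text
clock: 8.25
eef_pos: [0.6085, -0.1368, 0.1226]
tool_rot: [-0.015, 0.999, -0.03, -0.0]
ft_force: [-0.2, 3.6, -2.2]
grip_width: 0.0228
grasp_force: 59.4
```

```bash
python3 s.py
```

```text
8.25 [ 608.51 -136.77  122.64] [-1.540e-02  9.994e-01 -3.020e-02 -5.000e-04] [-0.2   3.61 -2.24] [ 0.964 -0.068 -0.059] [-2.380e+00 -5.141e+01  2.555e+01 -3.900e-01 -1.350e+00 -2.000e-02] 0.02282605508215151
```

Run:
```python
from h import *
H=np.array([619.8,17.0]);r=np.array([608.5,-136.7])-H
steps=[.5,.75,.75]+[1.5]*4+[2]*2+[3]*5+[4]*9+[2]
a=0;P=r
for s in steps:
    a+=s;t=np.radians(-a);Q=np.array([[np.cos(t),-np.sin(t)],[np.sin(t),np.cos(t)]])@r
    print(s,round(a,2),(Q-P).round(1));P=Q
print(H+P)
```

```text
0.5 0.5 [-1.3  0.1]
0.75 1.25 [-2.   0.2]
0.75 2.0 [-2.   0.2]
1.5 3.5 [-4.   0.5]
1.5 5.0 [-4.   0.6]
1.5 6.5 [-4.   0.7]
1.5 8.0 [-4.   0.8]
2 10.0 [-5.2  1.2]
2 12.0 [-5.2  1.4]
3 15.0 [-7.7  2.5]
3 18.0 [-7.5  2.9]
3 21.0 [-7.4  3.2]
3 24.0 [-7.2  3.6]
3 27.0 [-7.  4.]
4 31.0 [-9.   5.9]
4 35.0 [-8.6  6.5]
4 39.0 [-8.1  7.1]
4 43.0 [-7.6  7.6]
4 47.0 [-7.   8.1]
4 51.0 [-6.4  8.6]
4 55.0 [-5.8  9. ]
4 59.0 [-5.2  9.4]
4 63.0 [-4.5  9.8]
2 65.0 [-2.  5.]
[475.72490677 -37.71514884]
```

Call:
{"api": "drive_tool", "payload": {"increments": [[[0, 0.3, -0.2], [0, 0, 0], 0.2], [[0, 0, 0], [0, 0, 0], 0.2], [[0, 0, 0], [0, 0, 0], 0.2]]}}

```text
clock: 8.5
eef_pos: [0.6085, -0.1368, 0.1225]
tool_rot: [-0.015, 0.999, -0.031, -0.0]
ft_force: [-0.7, 2.7, -1.8]
grip_width: 0.0228
grasp_force: 59.5
```

Call:
{"api": "drive_tool", "payload": {"increments": [[[-1.3, 0.1, 0], [0, 0, -0.5], 0.2], [[-2, 0.2, 0], [0, 0, -0.75], 0.2], [[-1, 0.1, 0], [0, 0, -0.35], 0.2], [[0, 0, 0], [0, 0, 0], 0.2], [[0, 0, 0], [0, 0, 0], 0.2]]}}

```text
clock: 8.92
eef_pos: [0.6043, -0.1365, 0.1225]
tool_rot: [-0.001, 1.0, -0.031, -0.001]
ft_force: [0.5, 2.0, -1.0]
grip_width: 0.0229
grasp_force: 59.5
```

The lip no longer blocks the nose, so I'll keep swinging.

Call:
{"api": "drive_tool", "payload": {"increments": [[[-2.6, 0.3, 0], [0, 0, -1], 0.2], [[-2.6, 0.3, 0], [0, 0, -1], 0.2], [[-4, 0.6, 0], [0, 0, -1.5], 0.2], [[-4, 0.7, 0], [0, 0, -1.5], 0.2], [[-4, 0.8, 0], [0, 0, -1.5], 0.2], [[-5.2, 1.2, 0], [0, 0, -2], 0.2], [[-5.2, 1.4, 0], [0, 0, -2], 0.2], [[0, 0, 0], [0, 0, 0], 0.2]]}}

```text
clock: 9.58
eef_pos: [0.5758, -0.1311, 0.1225]
tool_rot: [0.091, 0.995, -0.03, -0.004]
ft_force: [0.2, 1.5, -2.0]
grip_width: 0.0229
grasp_force: 59.5
```

```bash
python3 s.py
```

```text
9.5833 [ 575.82 -131.08  122.48] [ 0.091   0.9954 -0.0303 -0.0039] [ 0.17  1.46 -2.03] [ 0.44  -0.055 -0.073] [ -0.74 -48.19  24.41  -0.06  -0.69   0.12] 0.02294367889595738
```

Call:
{"api": "drive_tool", "payload": {"increments": [[[-7.7, 2.5, 0], [0, 0, -3], 0.2], [[-7.5, 2.9, 0], [0, 0, -3], 0.2], [[-7.4, 3.2, 0], [0, 0, -3], 0.2], [[-7.2, 3.6, 0], [0, 0, -3], 0.2], [[-7, 4, 0], [0, 0, -3], 0.2], [[-9, 5.9, 0], [0, 0, -4], 0.2], [[-8.6, 6.5, 0], [0, 0, -4], 0.2], [[0, 0, 0], [0, 0, 0], 0.2]]}}

```text
clock: 10.25
eef_pos: [0.5211, -0.1023, 0.1226]
tool_rot: [0.287, 0.957, -0.029, -0.01]
ft_force: [-0.8, 0.0, -1.1]
grip_width: 0.0231
grasp_force: 59.5
```

```bash
python3 s.py
```

```text
10.25 [ 521.11 -102.32  122.55] [ 0.2872  0.9574 -0.0293 -0.0099] [-0.76  0.01 -1.07] [ 0.036 -0.002 -0.048] [  0.46 -43.11  23.43   0.15  -0.14   0.38] 0.023090014802793758
```

Call:
{"api": "drive_tool", "payload": {"increments": [[[-8.1, 7.1, 0], [0, 0, -4], 0.2], [[-7.6, 7.6, 0], [0, 0, -4], 0.2], [[-7, 8.1, 0], [0, 0, -4], 0.2], [[-6.4, 8.6, 0], [0, 0, -4], 0.2], [[-5.8, 9, 0], [0, 0, -4], 0.2], [[-5.2, 9.4, 0], [0, 0, -4], 0.2], [[-4.5, 9.8, 0], [0, 0, -4], 0.2], [[-2, 5, 0], [0, 0, -2], 0.2]]}}

```text
clock: 10.92
eef_pos: [0.4749, -0.0385, 0.1226]
tool_rot: [0.525, 0.85, -0.027, -0.017]
ft_force: [-3.0, -2.1, 1.2]
grip_width: 0.0236
grasp_force: 59.6
```

Call:
{"api": "drive_tool", "payload": {"increments": [[[0, 0, 0], [0, 0, 0], 0.2], [[0, 0, 0], [0, 0, 0], 0.2]]}}

```text
clock: 11.08
eef_pos: [0.4748, -0.0385, 0.1224]
tool_rot: [0.524, 0.851, -0.026, -0.017]
ft_force: [-4.3, -0.9, 1.4]
grip_width: 0.0233
grasp_force: 59.7
```

```bash
python3 s.py
```

```text
11.0833 [474.82 -38.46 122.36] [ 0.5239  0.8512 -0.0264 -0.0172] [-4.35 -0.91  1.38] [-0.103  0.755  0.016] [  0.89 -37.74  24.34  -1.22   0.21   0.  ] 0.023277071108987555
```

Gate is at about 65°. I'll lower the bar to its rest.

Call:
{"api": "drive_tool", "payload": {"increments": [[[-0.8, -0.3, -1], [0.19, -0.4, 0], 0.2], [[-0.2, -0.1, -1], [0.19, -0.4, 0], 0.2], [[-0.2, -0.1, -1], [0.19, -0.4, 0], 0.2], [[-0.2, -0.1, -1], [0.19, -0.4, 0], 0.2], [[-0.2, 0, -1], [0.19, -0.4, 0], 0.2], [[-0.2, 0, -1], [0.19, -0.4, 0], 0.2], [[-0.2, 0, -1], [0.19, -0.4, 0], 0.2], [[0, 0, -0.5], [0.19, -0.4, 0], 0.2]]}}

```text
clock: 11.75
eef_pos: [0.4734, -0.0387, 0.1146]
tool_rot: [0.525, 0.851, 0.001, 0.0]
ft_force: [-3.6, -2.0, 1.5]
grip_width: 0.0227
grasp_force: 59.9
```

Call:
{"api": "drive_tool", "payload": {"increments": [[[0, 0, 0], [0, 0, 0], 0.24], [[0, 0, 0], [0, 0, 0], 0.28], [[0, 0, 0], [0, 0, 0], 0.31], [[0, 0, 0], [0, 0, 0], 0.34], [[0, 0, 0], [0, 0, 0], 0.4], [[0, 0, 0], [0, 0, 0], 0.46], [[0, 0, 0], [0, 0, 0], 0.5], [[0, 0, 0], [0, 0, 0], 0.5]]}}

```text
clock: 12.42
eef_pos: [0.4743, -0.0382, 0.1151]
tool_rot: [0.525, 0.851, 0.001, 0.0]
ft_force: [0.5, 0.1, 0.3]
grip_width: 0.0427
grasp_force: 0.0
```

```bash
python3 s.py
```

```text
12.4167 [474.29 -38.16 115.07] [5.249e-01 8.512e-01 1.000e-03 5.000e-04] [0.45 0.1  0.33] [-0.006  0.006  0.013] [ 1.000e-02 -3.624e+01  2.248e+01 -3.000e-02  1.000e-02 -0.000e+00] 0.04266310467252625
```

Released with zero force. I'll go straight up and away, then check.

Call:
{"api": "drive_tool", "payload": {"increments": [[[0, 0, 8], [0, 0, 0], 0.5], [[0, 0, 15], [0, 0, 0], 0.5], [[0, 0, 25], [0, 0, 0], 0.5], [[0, 0, 30], [0, 0, 0], 0.5], [[0, 0, 30], [0, 0, 0], 0.5], [[-20, 20, 15], [0, 0, 0], 0.5], [[-30, 25, 0], [0, 0, 0], 0.5], [[-30, 25, 0], [0, 0, 0], 0.5]]}}

```text
clock: 13.08
eef_pos: [0.3942, 0.0321, 0.2397]
tool_rot: [0.526, 0.851, 0.002, 0.002]
ft_force: [-0.4, 1.6, 0.0]
grip_width: 0.0427
grasp_force: 0.0
```

Call:
{"api": "drive_tool", "payload": {"increments": [[[-10, 30, 0], [0, 0, 0], 0.5], [[-10, 30, 0], [0, 0, 0], 0.5], [[0, 30, 0], [0, 0, 0], 0.5], [[0, 30, 0], [0, 0, 0], 0.5], [[0, 0, 0], [0, 0, 0], 0.5], [[0, 0, 0], [0, 0, 0], 0.5]]}}

```text
clock: 13.58
eef_pos: [0.3736, 0.1529, 0.2384]
tool_rot: [0.523, 0.852, 0.001, 0.0]
ft_force: [0.2, -0.3, -0.8]
grip_width: 0.0425
grasp_force: 0.0
```

```bash
python3 s.py
python3 - <<'E'
from h import *
a=camera('top')['image'][130:290,240:420];b=camera('scene')['image'][150:330,250:450]
f=lambda i:cv2.resize(np.clip(i*1.5,0,255).astype('uint8'),(400,360))
save({'image':np.hstack([f(a),f(b)])},'end.png')
E
```

```text
13.5833 [373.58 152.89 238.41] [5.234e-01 8.521e-01 9.000e-04 4.000e-04] [ 0.16 -0.3  -0.8 ] [-0.016 -0.04  -0.019] [  0.84 -27.25  25.46  -0.15   0.1    0.06] 0.04253000770315538
```

View pics/end.png

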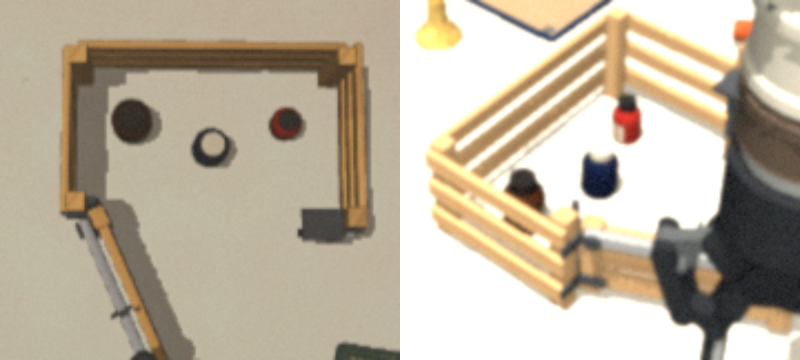

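The gate stands about 65° open (top crop, free end near (150,350)). The bar is down and the bottles are where they were, so I'm handing in.

```bash
python3 -c "from workcell import *; print(job_done())"
```

```text
the job is handed in; nothing more can be done
None
```

The job is handed in: the gate stands about 65° open, the bar was lowered onto its rest and let go, the bottles look undisturbed in the last picture, and the arm is clear (about 14 s used; the judge gave no verdict).

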